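Return a wet printing block through the flap

ROBOT

A 6-joint arm with a two-finger parallel gripper is mounted at the origin on the work surface. World frame = base frame: x ahead of the robot, y to its left, z up, the work surface at z = 0. Lengths are in m, angles in rad, forces in N, time in s.
With the tool pointing down it reaches from about 0.325 to 0.9 m from the base axis. Payload 6.1 kg.
Tool frame: the origin (TCP) lies on the centre line of the jaws, within the pads' length; the fingertips stand 11 mm ahead of it and the grasp point (between the pads) lies 8 mm behind it (bot.finger_overhang is the distance from the TCP to the fingertips, in m); z points along the fingers, y is the line along which they close (so a half turn about z gives the same grasp; the last joint's range is limited). The gripper opens to 87 mm and grips with 3 to 60 N. Pads are 19 mm wide; open, the fingers measure 117 mm over their backs; the gripper's body (75 mm by 190 mm) begins 51 mm behind the grasp point.
Start: joints at [-1.468, 0.22, 1.526, -0, 1.395, -0.126], TCP at [0.142, -0.609, 0.234] pointing down, gripper open.
Joint ranges: [-2.98, 2.98], [-0.91, 2.08], [0.09, 2.57], [-1.24, 4.39], [0.2, 2.65], [-2.68, 2.68]. Speed limits (rad/s): [2.57, 2.57, 3.01, 3.14, 3.14, 3.14].

INTERFACE

Orientations are given as a unit quaternion [w, x, y, z].
In Python, from workcell import status, cams, bot gives the robot as it stands.
- The arm moves only by the tool drive_tool, never from a script. Its argument "motion" is a list of rows, each an object with "xyz": the shift along the world's x, y, z in cm, a list of three; "twist": the turn about the world's z in rad. In form: [{"xyz": [dx, dy, dz], "twist": twist}, ...]. A call has 1 to 5 rows; each row is the pose to reach, as a shift and turn from the pose commanded when the call began; what a row does not reach only later rows make up. A row lasts 1/12 s, in which the tool goes at most 41.7 mm and 7.16 degrees, less where a joint would pass 70% of its speed; a pose out of reach is approached as far as the arm can. A call with a gripper value outside its range is refused whole. "fingers" is the opening, from -1 (shut) to 1 (fully open), set as the call begins (left out, the last holds). The fingers move at their own pace and stop on an object; the grip force is fixed at half the most. Time passes only in rows, so rows that repeat a pose let the fingers close. It gives the time, the measured TCP pose, the force, the opening and the grip force at its end, in the units of the state.
- status.get_obs(): the state, without advancing time (a new reading comes with each control period).
- cams.capture(name): name is "scene" or "side" or "wrist"; returns the picture (420x560x3 uint8, blue, green, red); there is no depth.
- cams.calibration(name): a dict with "camera_matrix" (3x3 intrinsics, pixels), "pose" (4x4, takes a point from camera to world coordinates); the wrist camera has in their place "mount" (4x4, takes a point from camera to tool coordinates, whose origin is the TCP and whose axes are the flange's). Camera axes: x right, y up, looking along -z (the intrinsics and any distortion apply to the point x, -y, -z); pixel columns grow to the right and rows downward; lengths in m; the calibration is good to about 2 mm. A picture is of the moment at which its call begins: read the wrist's pose just before it. calibration takes no time and is no camera call.
- bot.close_job(): hands the job in; it is judged then, once.
The state is a dict: "time_s": time; "qpos": joint angles; "joint_velocities": joint speeds; "effort": joint torques, N m; "eef_pos": TCP position; "eef_rot": TCP orientation; "ft_force": force on the tool from outside, world axes, zero at the start; "torque": the same for the moment, N m; "finger_gap": opening from 0.0 (shut) to 1.0 (fully open); "gripper_force": force on a finger pad.
Only numpy, scipy, OpenCV 4.12 (cv2) and the standard library are available. Lean on these libraries where they do the work, as an engineer would, in place of code of your own. Each camera call takes 0.05 s, during which the arm holds its last target. There are 200 camera calls.

TASK

The red-banded printing block is still wet with ink and has to go into the dust-free return box. Pick it up, set it down gently, printing face up, on the box's shelf in front of the orange spring flap, lengthwise and pointing at the flap, then push it through the flap until it slides down the chute and the flap has swung shut behind it. Leave the blue-banded block and everything else on the table where they are.

Things in the scene. Friction and masses are not known exactly. Their poses are not given: they have to be found in the camera images.
- red_block: Printing block to be returned: wooden bar 140 (its x) x 56 (its y) x 34 mm (z), painted red all round (sides and a rim on top), the rest of its top light wood with a flat black fish; waxed and smooth. About 0.25 kg. Lies flat on the table, fish up, left or right of the return box. Origin: centre of its underside; z is up out of the printing face. Either end may lead.
- blue_block: The same block with a blue band instead of red, on the other side of the return box: not to be moved.
- station: Return box, fixed, 396 mm long. Origin: at table height under the shut flap; x points from the shelf through the flap into the box (away from the robot, turned up to 0.22 rad), z up. On the robot's side an open, level shelf; behind the flap a box over a chute, from x = -8 to 191 mm, with clear roof and sides and green posts; its roof's top is 71 mm above the shelf's top.
- shelf_mid (a point): On the top surface of the slippery grey shelf (115 mm above the table, x = -205 to -15 mm in the box's frame, 140 mm wide, with 8 mm high rails at both sides, 124 mm apart), on its middle line, 100 mm before the shut flap. A block laid with its middle here lies wholly on the shelf, its leading end 30 mm short of the flap.
- shelf_end (a point): Middle of the shelf's far edge, at shelf height, 15 mm before the shut flap. From here a slippery 25 degree chute, 104 mm wide, runs down to the box's end wall, 185 mm beyond the flap. A block pushed along the shelf tips over this edge once its middle has passed it and then slides down by itself, under the flap: there is no need to reach in through the port.
- flap_hinge (a point): Middle of the flap's hinge line, 61 mm above the shelf's top surface, straight above the shut flap. The flap hangs in the port, the only way into the box: 104 mm wide, 62 mm high above the shelf.
- flap (a joint): Orange flap, 98 mm wide and 61 mm long, hung from its top edge, in rad: 0 is shut (upright), growing to 1.45 as its lower edge swings into the box. A light spring shuts it: about 0.3 N at its lower edge to start it, about 1.3 N when wide open. It opens inwards only.
- dauber_red: Bystander, to be left alone: red dauber, 60 mm across, 80 mm tall, upright. Origin: centre of its underside.
- dauber_black: Bystander, to be left alone: black dauber, 60 mm across, 80 mm tall, upright. Origin: centre of its underside.
- ink_dish: Bystander, to be left alone: white ceramic dish, 90 mm across, 35 mm tall. Origin: centre of its underside.
- wood_bowl: Bystander, to be left alone: light wooden bowl, 80 mm across, 40 mm tall. Origin: centre of its underside.
- spray: Bystander, to be left alone: clear bottle with red cap, 56 mm across, 150 mm tall. Origin: centre of its underside.
- brush: Bystander, to be left alone: brush lying flat, 200 mm long, 42 mm wide, 20 mm high. Origin: its underside, near its middle; x along the handle.
Things that resemble listed ones, but are neither listed nor needed, are in the scene too. Of the things that look like the red_block, the larger one is meant.

How it is judged:
By the outcome, as a careful person would: the job done as asked, in the order asked, and still so for the second after the job is handed in, with the robot touching nothing.
It also fails if it takes over 51 s, if anything falls off the work surface, if the arm or the gripper's body presses on something with over 40 N, if the wrist force passes 120 N, or if a joint passes its speed limit or range.

## Working session

There is one attempt and no reset: what is moved stays moved. The work goes in short steps, Python scripts to look and compute and a tool call to move; the robot and the scene stay as the last step left them, time stands still between calls to the robot, and variables do not carry over. Pictures are saved under pics/ and viewed, at most 10 in all, crops included, and the job is handed in when it is done.

Besides the shell and the picture viewer there is one more tool, called after "Call:" in YAML: its name, and indented under it one key for each argument. drive_tool: Moves the arm, as the interface text tells. Its arguments: {"type":"object","properties":{"motion":{"type":"array"},"fingers":{"type":"number"}},"required":["motion"]}

```bash
mkdir -p pics
python3 - <<'E'
from workcell import status,cams,bot
import cv2,numpy as np
for n in("scene","side"):
    cv2.imwrite(f"pics/{n}0.png",cams.capture(n)); c=cams.calibration(n); print(n,c)
print(cams.calibration("wrist")); print(status.get_obs())
E
```

```text
scene {'camera_matrix': array([[491.80633799,   0.        , 285.110517  ],
       [  0.        , 491.80633799, 204.57542135],
       [  0.        ,   0.        ,   1.        ]]), 'pose': array([[ 0.17454929, -0.7830646 ,  0.5969442 ,  1.43504341],
       [ 0.98464599,  0.13746099, -0.10759535, -0.20080397],
       [ 0.00219757,  0.6065594 ,  0.79503514,  1.35847185],
       [ 0.        ,  0.        ,  0.        ,  1.        ]])}
side {'camera_matrix': array([[408.09191406,   0.        , 284.68327747],
       [  0.        , 408.09191406, 212.52821558],
       [  0.        ,   0.        ,   1.        ]]), 'pose': array([[-0.88019751,  0.32704835, -0.34393564,  0.08664223],
       [-0.47452096, -0.592583  ,  0.65090341,  0.73202781],
       [ 0.00906647,  0.73612823,  0.67678137,  0.91879534],
       [ 0.        ,  0.        ,  0.        ,  1.        ]])}
{'camera_matrix': array([[378.22480047,   0.        , 278.46403506],
       [  0.        , 378.22480047, 212.14102126],
       [  0.        ,   0.        ,   1.        ]]), 'mount': array([[-7.98004047e-04,  9.67247470e-01,  2.53833992
[... 290 characters left out ...]
'time_s': 0.1, 'qpos': array([-1.46813398e+00,  2.21157548e-01,  1.52748044e+00, -2.53795790e-05,
        1.39472311e+00, -1.26103768e-01]), 'joint_velocities': array([-0.00048738, -0.00127658, -0.00289791, -0.00217538, -0.00118097,
       -0.00232337]), 'effort': array([ 7.00902983e-04, -4.95946133e+01, -3.88519657e+01,  7.00639375e-02,
        5.15015353e-02, -3.71925944e-05]), 'eef_pos': array([ 0.1416649 , -0.60817743,  0.23254888]), 'eef_rot': array([-8.84304855e-04,  9.93464744e-01,  1.14135972e-01, -2.12732421e-06]), 'ft_force': array([0.18653731, 0.43423409, 0.20457194]), 'torque': array([-0.00235785,  0.02948467,  0.00977513]), 'gripper_force': 0.0, 'finger_gap': 1.0022880885227399}
```

View pics/scene0.png

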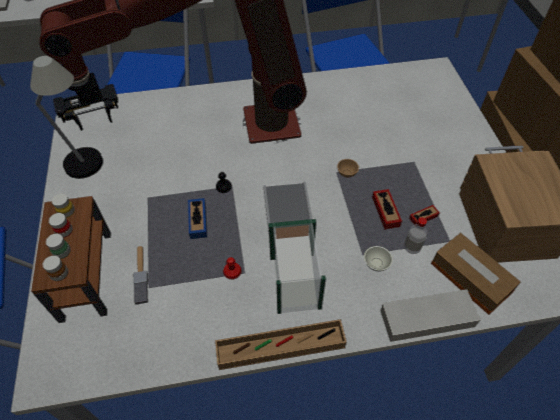

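View pics/side0.png

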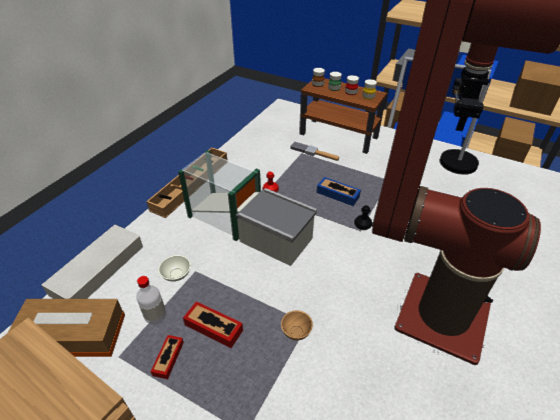

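Candidates for the red_block: the larger red one at scene (387,208) / side (213,323), the smaller red one at scene (425,214) / side (167,355), and the blue one at scene (198,217). I choose the larger. The next picture is a crop to check this, with both views rectified.

```bash
cat > h.py <<'E'
from workcell import status,cams,bot
import cv2,numpy as np
from scipy.spatial.transform import Rotation as R
def cam(n):
    c=cams.calibration(n)
    if n!="wrist": return c["camera_matrix"],np.array(c["pose"])
    s=status.get_obs(); T=np.eye(4); T[:3,:3]=R.from_quat(np.roll(s["eef_rot"],-1)).as_matrix(); T[:3,3]=s["eef_pos"]
    return c["camera_matrix"],T@c["mount"]
def rect(img,K,P,z,x0,x1,y0,y1,ppm):
    """top view of plane z: column = (y1-y)*ppm, row=(x1-x)*ppm"""
    E=np.diag([1,-1,-1])@np.linalg.inv(P)[:3]
    H=K@E@np.array([[0,-1/ppm,x1],[-1/ppm,0,y1],[0,0,z],[0,0,1]])
    return cv2.warpPerspective(img,np.linalg.inv(H),(int((y1-y0)*ppm),int((x1-x0)*ppm)))
def ray(K,P,uv,z):
    d=P[:3,:3]@(np.diag([1,-1,-1])@np.linalg.inv(K)@[*uv,1]); return P[:3,3]+d*(z-P[2,3])/d[2]
def proj(K,P,p):
    q=K@np.diag([1,-1,-1])@(np.linalg.inv(P)@[*p,1])[:3]; return q[:2]/q[2]
E
python3 - <<'E'
from h import *
K,P=cam("scene");print(ray(K,P,(387,208),.034),ray(K,P,(290,210),.115),ray(K,P,(198,217),.034))
im=cv2.imread("pics/scene0.png");K2,P2=cam("side");im2=cv2.imread("pics/side0.png")
a=cv2.resize(im[140:320,250:450],None,fx=2.6,fy=2.6,interpolation=cv2.INTER_CUBIC)[:300]
a=cv2.resize(im[140:320,250:450],(400,360),interpolation=cv2.INTER_CUBIC)
b=cv2.resize(im2[150:390,140:340],(300,360),interpolation=cv2.INTER_CUBIC)
cv2.imwrite("pics/crop1.png",np.hstack([a,b]))
for n,i,k,p in(("scene",im,K,P),("side",im2,K2,P2)):
    c=ray(*cam("scene"),(387,208),.034); x0,y0=c[0]-.15,c[1]-.15
    r=rect(i,k,p,.034,x0,x0+.3,y0,y0+.3,1000).astype(int)
    m=((r[...,2]>90)&(r[...,2]>2.2*r[...,1])&(r[...,2]>2.2*r[...,0])).astype(np.uint8)
    for cc in cv2.findContours(m,0,2)[0]:
        if cv2.contourArea(cc)>1500:
            (u,v),wh,_=q=cv2.minAreaRect(cc); bx=cv2.boxPoints(q); print(n,x0+.3-v/1000,y0+.3-u/1000,wh,[(round(x0+.3-f/1000,3),round(y0+.3-e/1000,3)) for e,f in bx])
E
```

```text
[0.51426851 0.31424423 0.034     ] [ 0.52524902 -0.02108779  0.115     ] [ 0.44166121 -0.31561862  0.034     ]
scene 0.5036757656478656 0.3174544170197682 (138.0318603515625, 54.28303909301758) [(np.float64(0.572), np.float64(0.346)), (np.float64(0.573), np.float64(0.292)), (np.float64(0.435), np.float64(0.289)), (np.float64(0.434), np.float64(0.343))]
side 0.5066135555648579 0.3164643199738697 (141.5514373779297, 57.34483337402344) [(np.float64(0.577), np.float64(0.346)), (np.float64(0.578), np.float64(0.289)), (np.float64(0.436), np.float64(0.287)), (np.float64(0.435), np.float64(0.344))]
```

View pics/crop1.png

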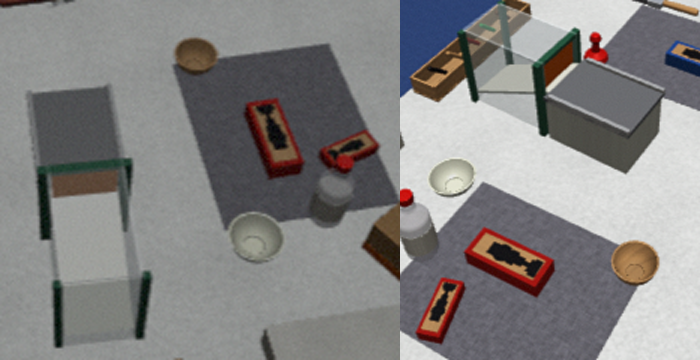

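The crop shows the larger red block, fish up, at scene px (387,208), clearly bigger than the small one at (425,214) beside the spray. The shelf's near corners are at scene px (264,186) and (306,183), the roof middles at (292,222) and (301,278).

Run:
```python
from h import *
s=cam("scene");d=cam("side")
for c,uv,z in[(s,(264,186),.123),(s,(306,183.5),.123),(d,(315.3,214.7),.123),(d,(292,236),.123),(d,(241,213),.123),(s,(292.5,222),.186),(s,(301,278),.186)]:
    print(uv,ray(*c,uv,z).round(3))
```

```text
(264, 186) [ 0.421 -0.088  0.123]
(306, 183.5) [0.434 0.049 0.123]
(315.3, 214.7) [ 0.41  -0.068  0.123]
(292, 236) [0.429 0.04  0.123]
(241, 213) [0.6   0.029 0.123]
(292.5, 222) [ 0.621 -0.032  0.186]
(301, 278) [ 0.807 -0.043  0.186]
```

Call:
drive_tool:
  motion:
    - {"xyz": [1.4,3.7,1],"twist": -0.1}
    - {"xyz": [2.8,7.4,2],"twist": -0.21}
    - {"xyz": [4.3,11.1,2],"twist": -0.21}
    - {"xyz": [5.7,14.8,2],"twist": -0.21}
    - {"xyz": [7.1,18.5,2],"twist": -0.21}

```text
time_s: 0.52
eef_pos: [0.213, -0.4218, 0.253]
eef_rot: [-0.0, 1.0, 0.009, -0.0]
ft_force: [1.1, -0.4, 0.5]
finger_gap: 0.999
gripper_force: 0.0
```

Call:
drive_tool:
  motion:
    - {"xyz": [1.4,3.7,0],"twist": 0}
    - {"xyz": [2.8,7.4,0],"twist": 0}
    - {"xyz": [4.3,11.1,0],"twist": 0}
    - {"xyz": [5.7,14.8,0],"twist": 0}
    - {"xyz": [7.1,18.5,0],"twist": 0}

```text
time_s: 0.93
eef_pos: [0.2837, -0.2368, 0.2532]
eef_rot: [-0.0, 1.0, 0.009, 0.0]
ft_force: [1.7, -0.4, -0.0]
finger_gap: 1.0
gripper_force: 0.0
```

Run:
```python
from h import *
s=cam("scene");d=cam("side")
E=lambda c:c[0]@np.diag([1,-1,-1])@np.linalg.inv(c[1])[:3]
p=cv2.triangulatePoints(E(s),E(d),np.array([[422.],[220]]),np.array([[143.],[281]]));print((p[:3]/p[3]).T, ray(*s,(415,248),0),ray(*d,(153,320),0))
o=status.get_obs();print(o["time_s"],o["eef_pos"],o["qpos"])
```

```text
[[0.65627135 0.36080941 0.14864735]] [0.6633795  0.36870508 0.        ] [0.65652396 0.37260852 0.        ]
0.9333 [ 0.28374668 -0.23678647  0.25316974] [-9.09892462e-01 -4.54207938e-01  2.10525156e+00  1.61942041e-04
  1.49068965e+00  6.42844007e-01]
```

Call:
drive_tool:
  motion:
    - {"xyz": [1.6,3.7,0],"twist": 0}
    - {"xyz": [3.2,7.4,0],"twist": 0}
    - {"xyz": [4.8,11.1,0],"twist": 0}
    - {"xyz": [6.2,14.8,0],"twist": 0}
    - {"xyz": [7.6,18.5,0],"twist": 0}

```text
time_s: 1.35
eef_pos: [0.3598, -0.0517, 0.2535]
eef_rot: [0.0, 1.0, 0.009, 0.0]
ft_force: [0.9, -0.3, -0.0]
finger_gap: 0.996
gripper_force: 0.0
```

Call:
drive_tool:
  motion:
    - {"xyz": [1.4,3.7,0],"twist": 0}
    - {"xyz": [2.8,7.4,0],"twist": 0}
    - {"xyz": [4.3,11.1,0],"twist": 0}
    - {"xyz": [5.7,14.8,0],"twist": 0}
    - {"xyz": [7.1,18.5,0],"twist": 0}

```text
time_s: 1.77
eef_pos: [0.4308, 0.1336, 0.2533]
eef_rot: [0.0, 1.0, 0.01, 0.0]
ft_force: [0.6, -0.7, -0.5]
finger_gap: 0.999
gripper_force: 0.0
```

Call:
drive_tool:
  motion:
    - {"xyz": [1.3,3.7,0],"twist": 0}
    - {"xyz": [2.6,7.4,-1],"twist": 0}
    - {"xyz": [4.0,11.1,-3],"twist": 0}
    - {"xyz": [5.4,14.8,-5],"twist": 0}
    - {"xyz": [6.4,18.4,-5],"twist": 0}

```text
time_s: 2.18
eef_pos: [0.4929, 0.3153, 0.1989]
eef_rot: [0.002, 1.0, 0.009, -0.003]
ft_force: [-0.2, -1.1, -0.0]
finger_gap: 1.002
gripper_force: 0.0
```

Run:
```python
from h import *
c=cam("wrist"); im=cams.capture("wrist"); cv2.imwrite("pics/w1.png",im)
o=status.get_obs();print(o["time_s"],o["eef_pos"],o["qpos"])
x0,y0=.40,.20
r=rect(im,*c,.034,x0,x0+.25,y0,y0+.25,1000).astype(int)
m=((r[...,2]>80)&(r[...,2]>2.2*r[...,1])&(r[...,2]>2.2*r[...,0])).astype(np.uint8)
for cc in cv2.findContours(m,0,2)[0]:
    if cv2.contourArea(cc)>1500:
        q=cv2.minAreaRect(cc);(u,v),wh,a=q; print(x0+.25-v/1000,y0+.25-u/1000,wh,a)
```

```text
2.2333 [0.49397686 0.32182273 0.1985002 ] [0.44154194 0.16604165 1.65592959 0.00393291 1.32382055 1.99060871]
0.5036213684082032 0.31505349731445315 (139.41993713378906, 55.53945541381836) 88.83085632324219
```

View pics/w1.png

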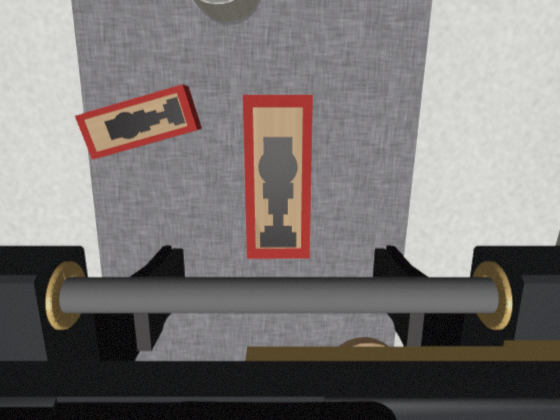

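The wrist picture shows the larger block centred between the fingers, columns 245–311, rows 95–257, and aligned with the tool. I'll let the arm settle and measure once more.

Call:
drive_tool:
  motion:
    - {"xyz": [0,0,-2],"twist": 0}
    - {"xyz": [0,0,-4],"twist": 0}
    - {"xyz": [0,0,-4],"twist": 0}
    - {"xyz": [0,0,-4],"twist": 0}

```text
time_s: 2.57
eef_pos: [0.4933, 0.3143, 0.162]
eef_rot: [0.001, 1.0, 0.009, -0.002]
ft_force: [-0.1, -0.3, 0.1]
finger_gap: 1.003
gripper_force: 0.0
```

```bash
cat > blk.py <<'E'
from h import *
c=cam("wrist"); im=cams.capture("wrist"); cv2.imwrite("pics/w2.png",im)
o=status.get_obs();print(o["time_s"],o["eef_pos"],o["eef_rot"])
x0,y0=.40,.20
r=rect(im,*c,.034,x0,x0+.25,y0,y0+.25,1000).astype(int)
m=((r[...,2]>80)&(r[...,2]>2.2*r[...,1])&(r[...,2]>2.2*r[...,0])).astype(np.uint8)
for cc in cv2.findContours(m,0,2)[0]:
    if cv2.contourArea(cc)>1500:
        q=cv2.minAreaRect(cc);(u,v),wh,a=q; print(x0+.25-v/1000,y0+.25-u/1000,wh,a)
E
python3 blk.py
```

```text
2.6167 [0.49442295 0.31458717 0.16367331] [ 1.64869421e-04  9.99956656e-01  9.30055143e-03 -3.97864585e-04]
0.503091796875 0.3150018615722656 (140.48095703125, 55.4986457824707) 88.83085632324219
```

Call:
drive_tool:
  motion:
    - {"xyz": [0.4,0,-4],"twist": 0}
    - {"xyz": [0.4,0,-8],"twist": 0}
    - {"xyz": [0.4,0,-11],"twist": 0}
    - {"xyz": [0.4,0,-13],"twist": 0}
    - {"xyz": [0.4,0,-14.3],"twist": 0}

```text
time_s: 3.03
eef_pos: [0.4982, 0.3142, 0.0195]
eef_rot: [0.0, 1.0, 0.009, -0.001]
ft_force: [0.1, -0.3, -0.6]
finger_gap: 1.001
gripper_force: 0.0
```

Call:
drive_tool:
  motion:
    - {"xyz": [0,0,0],"twist": 0}
    - {"xyz": [0,0,0],"twist": 0}

```text
time_s: 3.2
eef_pos: [0.4995, 0.315, 0.0218]
eef_rot: [-0.0, 1.0, 0.009, 0.001]
ft_force: [0.0, -0.5, -0.0]
finger_gap: 0.997
gripper_force: 0.0
```

Call:
drive_tool:
  motion:
    - {"xyz": [0,0,0],"twist": 0}
    - {"xyz": [0,0,0],"twist": 0}
    - {"xyz": [0,0,0],"twist": 0}
    - {"xyz": [0,0,0],"twist": 0}
    - {"xyz": [0,0,0],"twist": 0}
  fingers: -1

```text
time_s: 3.62
eef_pos: [0.4991, 0.3151, 0.0214]
eef_rot: [-0.0, 1.0, 0.009, 0.001]
ft_force: [-0.2, -0.1, -0.7]
finger_gap: 0.707
gripper_force: 0.0
```

Call:
drive_tool:
  motion:
    - {"xyz": [0,0,0],"twist": 0}
    - {"xyz": [0,0,0],"twist": 0}
    - {"xyz": [0,0,0],"twist": 0}

```text
time_s: 3.87
eef_pos: [0.4989, 0.315, 0.021]
eef_rot: [-0.0, 1.0, 0.009, 0.0]
ft_force: [-1.9, -0.2, 3.5]
finger_gap: 0.639
gripper_force: 30.0
```

Call:
drive_tool:
  motion:
    - {"xyz": [0,0,1],"twist": 0}
    - {"xyz": [0,0,3],"twist": 0}
    - {"xyz": [0,0,6],"twist": 0}
    - {"xyz": [0,0,9],"twist": 0}
    - {"xyz": [0,0,12],"twist": 0}

```text
time_s: 4.28
eef_pos: [0.4976, 0.3143, 0.1411]
eef_rot: [0.001, 1.0, 0.009, -0.001]
ft_force: [0.5, -0.2, -2.4]
finger_gap: 0.637
gripper_force: 30.0
```

Call:
drive_tool:
  motion:
    - {"xyz": [0,0,3],"twist": 0}
    - {"xyz": [0,0,6],"twist": 0}
    - {"xyz": [0,-1,8],"twist": 0}
    - {"xyz": [0,-3,9.5],"twist": 0}
    - {"xyz": [0,-6,10],"twist": 0}

```text
time_s: 4.7
eef_pos: [0.4993, 0.2561, 0.244]
eef_rot: [-0.001, 1.0, 0.011, 0.002]
ft_force: [0.1, -0.9, -1.6]
finger_gap: 0.64
gripper_force: 30.0
```

Call:
drive_tool:
  motion:
    - {"xyz": [0.5,-3,0],"twist": -0.02}
    - {"xyz": [1,-6,0],"twist": -0.04}
    - {"xyz": [1.5,-9,0],"twist": -0.06}
    - {"xyz": [2,-12,0],"twist": -0.08}
    - {"xyz": [2.5,-15,0],"twist": -0.093}

```text
time_s: 5.12
eef_pos: [0.5229, 0.1034, 0.2403]
eef_rot: [0.0, 0.999, -0.037, -0.001]
ft_force: [1.5, -0.1, -2.7]
finger_gap: 0.641
gripper_force: 30.0
```

Call:
drive_tool:
  motion:
    - {"xyz": [0,-3,0],"twist": 0}
    - {"xyz": [0,-6,0],"twist": 0}
    - {"xyz": [0,-9,0],"twist": 0}
    - {"xyz": [0,-11.5,0],"twist": 0}
    - {"xyz": [0,-13.2,0],"twist": 0}

```text
time_s: 5.53
eef_pos: [0.5227, -0.0295, 0.2402]
eef_rot: [0.0, 0.999, -0.038, -0.001]
ft_force: [0.1, -0.2, -3.2]
finger_gap: 0.64
gripper_force: 30.0
```

Call:
drive_tool:
  motion:
    - {"xyz": [0,0,0],"twist": 0}
    - {"xyz": [0,0,0],"twist": 0}
    - {"xyz": [0,0,0],"twist": 0}

```text
time_s: 5.78
eef_pos: [0.5232, -0.0266, 0.2403]
eef_rot: [-0.0, 0.999, -0.037, -0.0]
ft_force: [-1.1, 0.0, -3.0]
finger_gap: 0.638
gripper_force: 30.0
```

Run:
```python
from h import *
o=status.get_obs();print(o["time_s"],o["eef_pos"],o["eef_rot"],o["finger_gap"])
w=cams.capture("wrist");d=cams.capture("side");s=cams.capture("scene")
cv2.imwrite("pics/w3.png",w);cv2.imwrite("pics/d3.png",d);cv2.imwrite("pics/s3.png",s)
a=cv2.resize(w,(400,300));b=cv2.resize(d[130:280,140:340],(400,300));c=cv2.resize(s[130:320,230:360],(400,585))
cv2.imwrite("pics/c3.png",np.hstack([np.vstack([a,b]),np.vstack([c,c[:15]*0])]))
```

```text
5.7833 [ 0.52319413 -0.026648    0.24029133] [-3.53338501e-04  9.99307837e-01 -3.71956106e-02 -4.57650897e-04] 0.6384194733472733
```

View pics/c3.png

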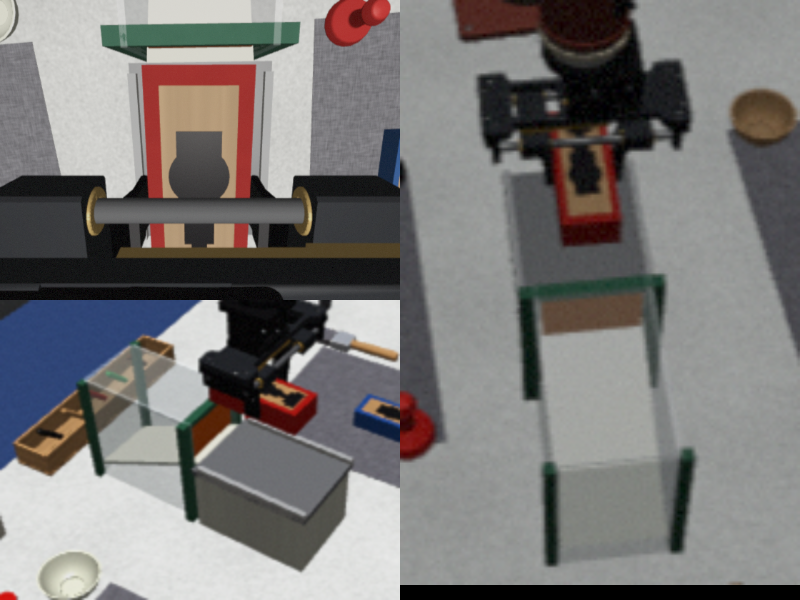

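The combined picture shows the block held level, with the shelf rails symmetric about it (columns 132/270 of the wrist panel) and the green crossbar at rows 25–45. The lateral position and turn are good, so I only need to check how far the flap is.

Run:
```python
from h import *
c=cam("wrist")
for uv in[(101,47),(299,43),(101,27),(299,23),(200,45),(200,25)]: print(uv,ray(*c,np.array(uv)*1.4,.186).round(4))
for uv in[(130,66),(271,66),(135,248),(265,248)]: print(uv,ray(*c,np.array(uv)*1.4,.123).round(4))
d=cam("side")
for uv in [(353,460),(304,518)]: print(ray(*d,np.array([uv[0]/2+140,(uv[1]-300)/2+130]),.123).round(4))
s=cam("scene")
for uv in [(112,180),(245,172)]: print(ray(*s,np.array([uv[0]/3.077+230,uv[1]/3.079+130]),.123).round(4))
# predicted flap line at shelf height/hinge in scene
```

```text
(101, 47) [0.6191 0.0366 0.186 ]
(299, 43) [ 0.6113 -0.1053  0.186 ]
(101, 27) [0.6322 0.0344 0.186 ]
(299, 23) [ 0.6245 -0.105   0.186 ]
(200, 45) [ 0.6152 -0.0345  0.186 ]
(200, 25) [ 0.6284 -0.0354  0.186 ]
(130, 66) [0.6088 0.0327 0.123 ]
(271, 66) [ 0.599  -0.1014  0.123 ]
(135, 248) [0.4118 0.0544 0.123 ]
(265, 248) [ 0.401  -0.0934  0.123 ]
[ 0.4153 -0.0875  0.123 ]
[0.4238 0.0498 0.123 ]
[ 0.4322 -0.0819  0.123 ]
[0.4458 0.0583 0.123 ]
```

Call:
drive_tool:
  motion:
    - {"xyz": [-0.2,0,-2],"twist": 0}
    - {"xyz": [-0.5,-0.1,-4.5],"twist": 0}
    - {"xyz": [-0.5,-0.1,-7],"twist": 0}
    - {"xyz": [-0.5,-0.1,-8.5],"twist": 0}
    - {"xyz": [-0.5,-0.1,-9.5],"twist": 0}

```text
time_s: 6.35
eef_pos: [0.5172, -0.027, 0.1432]
eef_rot: [-0.0, 0.999, -0.036, -0.002]
ft_force: [-0.8, 0.8, -2.3]
finger_gap: 0.64
gripper_force: 30.0
```

Call:
drive_tool:
  motion:
    - {"xyz": [0,0,0],"twist": 0}
    - {"xyz": [0,0,-0.2],"twist": 0}
    - {"xyz": [0,0,-0.4],"twist": 0}
    - {"xyz": [0,0,-0.6],"twist": 0}
    - {"xyz": [0,0,-0.6],"twist": 0}

```text
time_s: 6.77
eef_pos: [0.5191, -0.0283, 0.1402]
eef_rot: [0.0, 0.999, -0.037, 0.001]
ft_force: [-1.1, 0.7, -3.7]
finger_gap: 0.642
gripper_force: 30.0
```

Call:
drive_tool:
  motion:
    - {"xyz": [0,0,-0.1],"twist": 0}
    - {"xyz": [0,0,-0.2],"twist": 0}
    - {"xyz": [0,0,-0.2],"twist": 0}
    - {"xyz": [0,0,-0.3],"twist": 0}
    - {"xyz": [0,0,-0.3],"twist": 0}

```text
time_s: 7.18
eef_pos: [0.5185, -0.0282, 0.1365]
eef_rot: [-0.0, 0.999, -0.037, -0.0]
ft_force: [0.5, -0.3, -4.3]
finger_gap: 0.639
gripper_force: 30.0
```

Call:
drive_tool:
  motion:
    - {"xyz": [0,0,-0.05],"twist": 0}
    - {"xyz": [0,0,-0.1],"twist": 0}
    - {"xyz": [0,0,-0.1],"twist": 0}

```text
time_s: 7.43
eef_pos: [0.519, -0.0283, 0.1361]
eef_rot: [0.0, 0.999, -0.037, 0.0]
ft_force: [-0.2, -0.1, -0.9]
finger_gap: 0.638
gripper_force: 30.0
```

Call:
drive_tool:
  motion:
    - {"xyz": [0,0,-0.05],"twist": 0}
    - {"xyz": [0,0,-0.1],"twist": 0}
    - {"xyz": [0,0,-0.1],"twist": 0}

```text
time_s: 7.68
eef_pos: [0.5196, -0.0284, 0.136]
eef_rot: [0.0, 0.999, -0.037, 0.001]
ft_force: [-0.6, 0.0, 6.1]
finger_gap: 0.647
gripper_force: 30.0
```

Contact at 6 N, so I release partially to keep clear of the rails, then rise.

Call:
drive_tool:
  motion:
    - {"xyz": [0,0,0],"twist": 0}
    - {"xyz": [0,0,0],"twist": 0}
    - {"xyz": [0,0,0],"twist": 0}
    - {"xyz": [0,0,0],"twist": 0}
    - {"xyz": [0,0,0],"twist": 0}
  fingers: 0.7

```text
time_s: 8.1
eef_pos: [0.5185, -0.0282, 0.1344]
eef_rot: [-0.0, 0.999, -0.037, -0.0]
ft_force: [-0.0, 0.8, 0.1]
finger_gap: 0.834
gripper_force: 0.0
```

Call:
drive_tool:
  motion:
    - {"xyz": [0,0,1],"twist": 0}
    - {"xyz": [0,0,3],"twist": 0}
    - {"xyz": [0,0,6],"twist": 0}
    - {"xyz": [0,0,8],"twist": 0}
    - {"xyz": [0,0,8],"twist": 0}

```text
time_s: 8.52
eef_pos: [0.5216, -0.0288, 0.2207]
eef_rot: [0.001, 0.999, -0.037, 0.005]
ft_force: [1.5, 0.4, 0.7]
finger_gap: 0.848
gripper_force: 0.0
```

Call:
drive_tool:
  motion:
    - {"xyz": [-4,0.3,0],"twist": 0}
    - {"xyz": [-8,0.6,0],"twist": 0}
    - {"xyz": [-10,0.75,0],"twist": 0}
    - {"xyz": [-10,0.75,0],"twist": 0}
    - {"xyz": [-10,0.75,0],"twist": 0}
  fingers: -1

```text
time_s: 8.93
eef_pos: [0.4183, -0.0206, 0.2148]
eef_rot: [0.0, 0.999, -0.037, 0.001]
ft_force: [0.2, -0.0, -0.0]
finger_gap: 0.555
gripper_force: 0.0
```

Run:
```python
from h import *
k=cam("wrist");w=cams.capture("wrist");d=cams.capture("side")
o=status.get_obs();print(o["time_s"],o["eef_pos"],o["finger_gap"],o["qpos"])
cv2.imwrite("pics/w4.png",w);cv2.imwrite("pics/d4.png",d)
cv2.imwrite("pics/c4.png",np.hstack([cv2.resize(w,(400,300)),cv2.resize(d[130:280,140:340],(400,300))]))
for n,(K,P),im in(("w",k,w),("d",cam("side"),d)):
    x0,y0=.40,-.15
    r=rect(im,K,P,.149,x0,x0+.25,y0,y0+.25,1000).astype(int)
    m=((r[...,2]>80)&(r[...,2]>2.2*r[...,1])&(r[...,2]>2.2*r[...,0])).astype(np.uint8)
    for cc in cv2.findContours(m,0,2)[0]:
        if cv2.contourArea(cc)>1500:
            (u,v),wh,a=cv2.minAreaRect(cc); print(n,x0+.25-v/1000,y0+.25-u/1000,wh,a)
```

```text
9.0333 [ 0.41941353 -0.02085915  0.21508931] 0.4675113883463835 [-2.38024196e-01 -2.81926805e-01  2.05183586e+00  6.01030990e-05
  1.37016830e+00  1.40704913e+00]
d 0.5536820297241212 -0.01557121276855468 (114.77434539794922, 193.2913818359375) 13.714811325073242
```

View pics/c4.png

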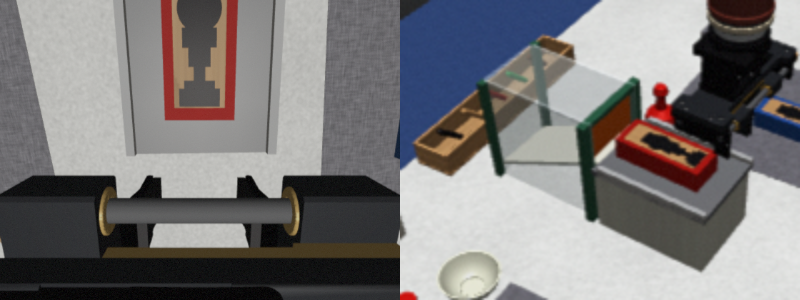

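The block lies level and centred on the shelf, straight towards the flap, fish up. Its rear end is at wrist-panel row 120, the shelf's near edge at row 152.

Run:
```python
from h import *
k=cam("wrist")
for uv,z in[((165,119),.149),((236,119),.149),((128,155),.123),((278,152),.123),((140,0),.123)]: print(ray(*k,np.array(uv)*1.4,z).round(4))
```

```text
[0.4587 0.0029 0.149 ]
[ 0.4544 -0.0545  0.149 ]
[0.4243 0.0447 0.123 ]
[ 0.4167 -0.0958  0.123 ]
[0.5538 0.0164 0.123 ]
```

Call:
drive_tool:
  motion:
    - {"xyz": [0,-0.5,0],"twist": 0}
    - {"xyz": [0,-0.5,0],"twist": 0}
    - {"xyz": [0,-0.5,0],"twist": 0}
    - {"xyz": [0,-0.5,0],"twist": 0}
    - {"xyz": [0,-0.5,0],"twist": 0}

```text
time_s: 9.45
eef_pos: [0.4188, -0.0257, 0.2144]
eef_rot: [-0.0, 0.999, -0.037, -0.0]
ft_force: [0.4, 0.3, 0.2]
finger_gap: 0.087
gripper_force: 0.0
```

Call:
drive_tool:
  motion:
    - {"xyz": [0,0,-2],"twist": 0}
    - {"xyz": [0,0,-4.5],"twist": 0}
    - {"xyz": [0,0,-6.5],"twist": 0}
    - {"xyz": [0,0,-7.9],"twist": 0}
    - {"xyz": [0,0,-7.9],"twist": 0}

```text
time_s: 9.87
eef_pos: [0.4162, -0.025, 0.1323]
eef_rot: [-0.001, 0.999, -0.037, -0.003]
ft_force: [-0.2, 0.3, -1.0]
finger_gap: 0.008
gripper_force: 0.0
```

Call:
drive_tool:
  motion:
    - {"xyz": [0.6,0,0],"twist": 0}
    - {"xyz": [1.2,-0.1,0],"twist": 0}
    - {"xyz": [1.7,-0.1,0],"twist": 0}
    - {"xyz": [2.2,-0.2,0],"twist": 0}
    - {"xyz": [2.7,-0.2,0],"twist": 0}

```text
time_s: 10.28
eef_pos: [0.4469, -0.028, 0.1365]
eef_rot: [0.0, 0.999, -0.037, 0.001]
ft_force: [-2.0, -0.0, -0.2]
finger_gap: 0.006
gripper_force: 0.1
```

Call:
drive_tool:
  motion:
    - {"xyz": [0.7,-0.05,0],"twist": 0}
    - {"xyz": [1.4,-0.1,0],"twist": 0}
    - {"xyz": [2.1,-0.15,0],"twist": 0}
    - {"xyz": [2.8,-0.2,0],"twist": 0}
    - {"xyz": [3.5,-0.26,0],"twist": 0}

```text
time_s: 10.7
eef_pos: [0.4811, -0.0303, 0.1354]
eef_rot: [-0.0, 0.999, -0.037, -0.0]
ft_force: [-1.9, 0.1, 1.3]
finger_gap: 0.003
gripper_force: 0.9
```

Run:
```python
from h import *
w=cams.capture("wrist");d=cams.capture("side")
cv2.imwrite("pics/c5.png",np.hstack([cv2.resize(w,(400,300)),cv2.resize(d[130:280,140:340],(400,300))]))
```

```text
(no output)
```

View pics/c5.png

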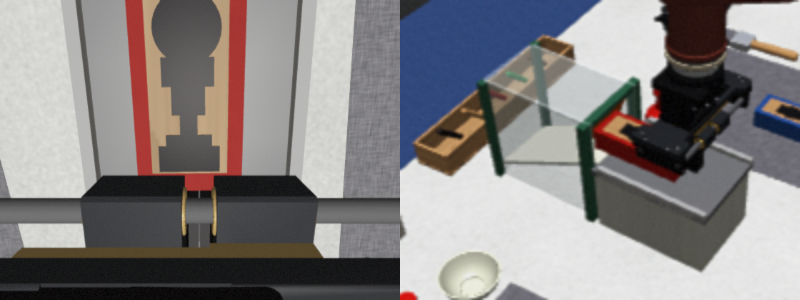

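The block is straight within about 0.03 rad, between the rails (columns 80–305) and already meeting the flap, so I continue pushing.

Call:
drive_tool:
  motion:
    - {"xyz": [0.7,0,0],"twist": 0}
    - {"xyz": [1.4,0,0],"twist": 0}
    - {"xyz": [2.1,-0.05,0],"twist": 0}
    - {"xyz": [2.8,-0.1,0],"twist": 0}
    - {"xyz": [3.5,-0.15,0],"twist": 0}

```text
time_s: 11.22
eef_pos: [0.5164, -0.0318, 0.1356]
eef_rot: [-0.0, 0.999, -0.037, 0.0]
ft_force: [-1.0, 0.9, -0.6]
finger_gap: 0.004
gripper_force: 0.7
```

Call:
drive_tool:
  motion:
    - {"xyz": [0.7,-0.05,0],"twist": 0}
    - {"xyz": [1.4,-0.1,0],"twist": 0}
    - {"xyz": [2.1,-0.15,0],"twist": 0}
    - {"xyz": [2.8,-0.2,0],"twist": 0}
    - {"xyz": [3.2,-0.2,0],"twist": 0}

```text
time_s: 11.63
eef_pos: [0.5489, -0.034, 0.1358]
eef_rot: [0.0, 0.999, -0.037, 0.001]
ft_force: [0.7, -0.0, 0.1]
finger_gap: 0.004
gripper_force: 0.0
```

Call:
drive_tool:
  motion:
    - {"xyz": [0,0,0],"twist": 0}
    - {"xyz": [0,0,0],"twist": 0}
    - {"xyz": [0,0,0],"twist": 0}
    - {"xyz": [0,0,0],"twist": 0}
    - {"xyz": [0,0,0],"twist": 0}

```text
time_s: 12.05
eef_pos: [0.5474, -0.0338, 0.1356]
eef_rot: [-0.0, 0.999, -0.037, -0.0]
ft_force: [0.5, 0.5, 1.0]
finger_gap: 0.006
gripper_force: 0.0
```

Run:
```python
from h import *
w=cams.capture("scene");d=cams.capture("side")
cv2.imwrite("pics/c6.png",np.hstack([cv2.resize(w[170:320,230:360],(400,460)),cv2.resize(d[130:303,140:290],(400,460))]))
```

```text
(no output)
```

View pics/c6.png

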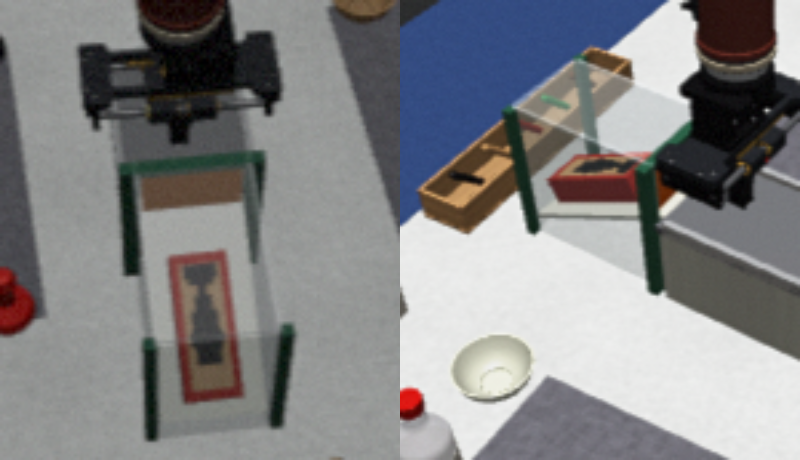

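The block is in the box on the chute, fish up (left panel around (205,325)), and the flap looks shut. I withdraw and check.

Call:
drive_tool:
  motion:
    - {"xyz": [-2,0.1,0],"twist": 0}
    - {"xyz": [-4,0.2,2],"twist": 0}
    - {"xyz": [-6,0.3,5],"twist": 0}
    - {"xyz": [-8,0.4,8],"twist": 0}
    - {"xyz": [-10,0.5,11],"twist": 0}

```text
time_s: 12.57
eef_pos: [0.4462, -0.0286, 0.2464]
eef_rot: [-0.0, 0.999, -0.037, -0.0]
ft_force: [0.3, -0.2, 0.6]
finger_gap: 0.005
gripper_force: 0.0
```

Call:
drive_tool:
  motion:
    - {"xyz": [0,0,0],"twist": 0}
    - {"xyz": [0,0,0],"twist": 0}
    - {"xyz": [0,0,0],"twist": 0}
    - {"xyz": [0,0,0],"twist": 0}
    - {"xyz": [0,0,0],"twist": 0}

```text
time_s: 12.98
eef_pos: [0.4471, -0.0286, 0.2439]
eef_rot: [-0.0, 0.999, -0.037, -0.001]
ft_force: [0.2, 0.8, 0.4]
finger_gap: 0.002
gripper_force: 0.0
```

Run:
```python
from h import *
w=cams.capture("scene");d=cams.capture("side")
cv2.imwrite("pics/c7.png",np.hstack([cv2.resize(w[170:320,230:360],(400,460)),cv2.resize(d[130:303,140:290],(400,460))]))
```

```text
(no output)
```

View pics/c7.png

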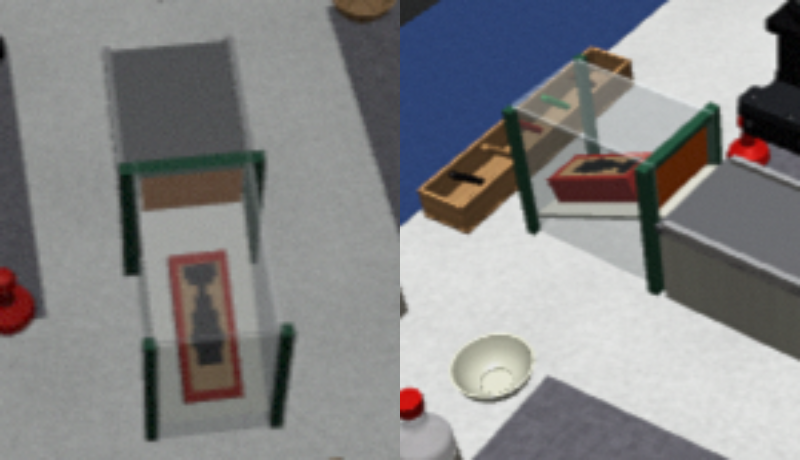

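The block rests at the chute's end, unmoved between the two pictures. The flap hangs upright and shut, and the arm is clear.

```bash
python3 -c "
from workcell import bot
print(bot.close_job())"
```

```text
the job is handed in; nothing more can be done
None
```

The red-banded block is in the return box, fish up at the bottom of the chute with the flap shut behind it; I handed the job in at about 13 s, having touched nothing else, but got no verdict back.

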